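Hang the chipping hammer in its spring-catch holder

TASK

Take the chipping hammer out of the rod stand and hang it in its holder: handle first down through the slotted tube, then feel for the two slots by turning the head lightly on the rim, and press it home until the head lies fully down in the slots. Do not force it, lower it rather than dropping it, and leave the other things on the bench where they are.

Things in the scene. Friction and masses are not known exactly. Their poses are not given: they have to be found in the camera images.
- hammer: stubby steel chipping hammer, upright, head on top, 0.29 to 0.59 kg. Sizes in mm here and below. Origin: on the handle's axis at the underside of the head; z up, x along the head (flat chisel end +63, pick end -66). Arms of the head: 16 wide (y), 22 high, undersides level with the origin, tapering beyond 30 from the axis
- eye_top (a point): centre of the flat top of the hammer's head block, 40 above the hammer's origin. The block is 34 long (x), 16 wide (y) and 40 high, with flat sides facing +y and -y; only what is higher than 14 above the hammer's origin stays above the holder's rim when the hammer is home
- handle_end (a point): centre of the flat lower end of the hammer's handle, 125 below the hammer's origin. The handle is a black ribbed grip 25 in diameter, its last 17 tapering to 17 at the end; a groove 18 in diameter is necked into it 14 to 21 below the hammer's origin
- stand: rod stand, fixed to the bench: dark steel plate 120 x 84 x 10; origin at the centre of its underside. The hammer stands loose on the plate in an upright tube (33 bore, 42 outside, top 85 above the bench) at x = -12; two thin tubes at x = +36, y = +20 and -20 hold a centre punch and a hex key, tops up to 128 above the bench
- holder: hammer holder, fixed to the bench: grey plate 150 x 84 x 10, square post 25 wide and 125 high at x = +68, with a split clamp gripping an upright steel tube (29 bore, 44 outside, open at both ends). Origin: on the tube's axis at bench level. More than 60 N of contact force between hammer and holder would shift the clamp
- ring_rim (a point): centre of the tube's rim, 164 above the bench; the bore is bevelled 2 here. Two slots in one line across the rim, 21 wide and 14 deep, take the arms of the head either way round. The tube is clamped firmly at any angle: the slot line lies up to 0.75 rad either way from the holder's x axis; that angle is not measured, but can be seen or felt
- ring_seat (a point): point on the tube's axis at the height of the slot floors, 150 above the bench; the hammer's origin lies here when it is home. 20 lower a sprung 9 mm ball stands 5.5 into the bore (3 N at rest, 5.5 N pushed flush): it rubs on the handle with a few newtons of drag on the way down and springs into the groove when the head is home
- locking_pliers: locking pliers, 212 long, 16 high, lying on the bench; not to be disturbed. Origin: centre of the underside
- flat_bar: flat bar offcut 40 x 110 x 8 lying on the bench; not to be disturbed. Origin: centre of the underside
- angle_offcut: offcut of steel angle 30 x 30, 80 long, lying on the bench; not to be disturbed. Origin: centre of the underside
- big_nut: hex nut, 35 wide, 16 high; not to be disturbed. Origin: centre of the underside

How it is judged:
By the outcome, as a careful person would: the job done as asked, in the order asked, and still so for the second after the job is handed in, with the robot touching nothing.
It also fails if it takes over 72 s, if anything falls off the work surface, if the arm or the gripper's body presses on something with over 40 N, if the wrist force passes 120 N, or if a joint passes its speed limit or range.

ROBOT

A 6-joint arm with a two-finger parallel gripper is mounted at the origin on a cart in front of the work surface, level with it; the furniture and walls round the work are solid. World frame = base frame: x ahead of the robot, y to its left, z up, the work surface at z = 0. Lengths are in m, angles in rad, forces in N, time in s.
With the tool pointing down it reaches from about 0.35 to 0.775 m from the base axis. Payload 7.3 kg.
Tool frame: the origin (TCP) lies on the mounting face of the last link; the fingertips stand 178 mm ahead of it and the grasp point (between the pads) lies 159 mm ahead of it (robot.tcp_to_tips is the distance from the TCP to the fingertips, in m); z points along the fingers, y is the direction in which the jaws open and shut (so a half turn about z gives the same grasp; the last joint's range is limited). The gripper opens to 92 mm and grips with 3 to 60 N. Pads are 19 mm wide; open, the fingers measure 130 mm over their backs; the gripper's body (75 mm by 190 mm) begins 47 mm behind the grasp point.
Start: joints at [-1.394, 0.342, 1.524, -0, 1.275, -0.146], TCP at [0.167, -0.498, 0.405] pointing down, gripper open.
Joint ranges: [-2.53, 2.53], [-0.77, 2.02], [0.04, 2.7], [-1, 4.14], [0.28, 2.66], [-3.11, 3.11]. Speed limits (rad/s): [2.57, 2.57, 3.14, 3.14, 3.14, 3.14].

INTERFACE

Orientations are given as [roll, pitch, yaw] about the fixed x, y, z axes, in that order (R = Rz(yaw) Ry(pitch) Rx(roll)).
In Python, from cell import robot, viewer gives the robot as it stands.
- The arm moves only by the shell command python3 -m creep 'ROWS' [OPENING] [FORCE]. ROWS is JSON, a list that holds one entry, the list of rows, each a list of 6 numbers: the shift along the world's x, y, z in mm, then the turn, a rotation vector about the world's x, y, z in degrees. A call has 1 to 5 rows; each row shifts and turns the pose as measured when the row begins; what a row does not reach is not made up. A row lasts 1/12 s, in which the tool goes at most 41.7 mm and 7.16 degrees, less where a joint would pass 70% of its speed; a pose out of reach is approached as far as the arm can. A call with a gripper value outside its range is refused whole. OPENING is the closure, from -1 (fully open) to 1 (shut), set as the call begins (- or left out, the last holds). The fingers move at their own pace and stop on an object; FORCE is the grip in N (left out, the last holds). Time passes only in rows, so rows that do not move let the fingers close. It gives the time, the measured TCP pose, the force and the opening at its end, in the units of the state.
- robot.observe(): the state, without advancing time (a new reading comes with each control period).
- viewer.read_camera(name): name is "side" or "top"; returns the picture (400x640x3 uint8, blue, green, red); there is no depth.
- viewer.camera_model(name): a dict with "fx", "fy", "cx", "cy" (pixels), "pose" (4x4, takes a point from camera to world coordinates). Camera axes: x right, y up, looking along -z (the intrinsics and any distortion apply to the point x, -y, -z); pixel columns grow to the right and rows downward; lengths in m; the calibration is good to about 2 mm. A picture is of the moment at which its call begins. camera_model takes no time and is no camera call.
- robot.hand_in(): hands the job in, once; it reports no verdict.
The state is a dict: "time": time; "qpos": joint angles; "qvel": joint speeds; "joint_efforts": joint torques, N m; "tool_pos": TCP position; "tool_rot": TCP orientation; "contact_force": force on the tool from outside, world axes, zero at the start; "torque": the same for the moment, N m; "opening": finger opening in m.
Only numpy, scipy, OpenCV 4.12 (cv2) and the standard library are available. Lean on these libraries where they do the work, as an engineer would, in place of code of your own. Each camera call takes 0.05 s, during which the arm holds its last target. There are 200 camera calls.

## Working session

There is one attempt and no reset: what is moved stays moved. The work goes in short steps, Python scripts to look and compute and a shell command to move; the robot and the scene stay as the last step left them, time stands still between calls to the robot, and variables do not carry over. Pictures are saved under pics/ and viewed, about 8 in all and at most 12, crops included, and the job is handed in when it is done.

```bash
ls; mkdir -p pics; python3 - <<'E'
from cell import robot, viewer
import cv2
s=robot.observe(); print(s)
for n in("side","top"):
    cv2.imwrite(f"pics/{n}0.png",viewer.read_camera(n)); m=viewer.camera_model(n); print(n,m)
E
```

```text
pics
{'time': 0.0, 'qpos': array([-1.39400144e+00,  3.42718899e-01,  1.52502660e+00,  2.82509585e-05,
        1.27537670e+00, -1.46019305e-01]), 'qvel': array([ 0.00099482, -0.00093353, -0.00046746, -0.00215011,  0.00128894,
       -0.00190724]), 'joint_efforts': array([-2.60078123e-03, -4.31249964e+01, -2.44226450e+01,  7.14260526e-02,
        5.58605546e-02, -1.40630409e-04]), 'tool_pos': array([ 0.16654032, -0.49774223,  0.40404339]), 'tool_rot': array([-3.14008332e+00, -2.49276584e-04,  3.22805758e-01]), 'contact_force': array([ 0.17705394, -1.33125211,  0.24780183]), 'torque': array([-0.00629648,  0.04161548,  0.03990818]), 'opening': 0.09198165275688247}
side {'fx': 413.8855001977177, 'fy': 413.8855001977177, 'cx': 314.9656527805795, 'cy': 191.46965507579873, 'pose': array([[ 0.99979803, -0.01940417,  0.00523256,  0.57519021],
       [ 0.01968921,  0.89351252, -0.4486064 , -0.31655506],
       [ 0.00402948,  0.44861882,  0.89371411,  0.97716309],
       [ 0.        ,  0.        ,  0.        ,  1.        ]])}
top {'fx': 364.32576333338767, 'fy': 364.32576333338767, 'cx': 320.6567677560782, 'cy': 201.38170742980893, 'pose': array([[-0.09434422,  0.97322821, -0.20958533,  0.38938169],
       [-0.99553716, -0.09269963,  0.0176791 ,  0.13534629],
       [-0.00222268,  0.2103179 ,  0.97763052,  1.012051  ],
       [ 0.        ,  0.        ,  0.        ,  1.        ]])}
```

View pics/side0.png

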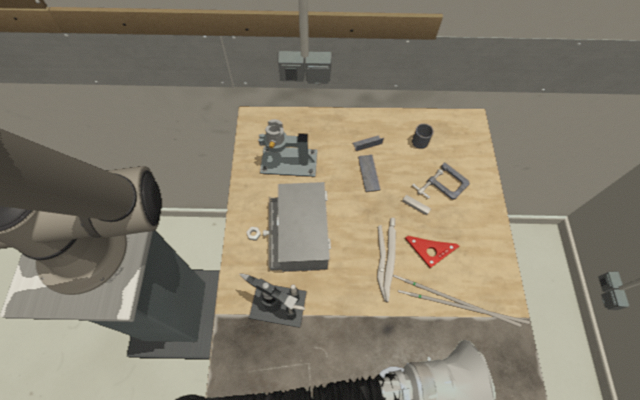

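View pics/top0.png

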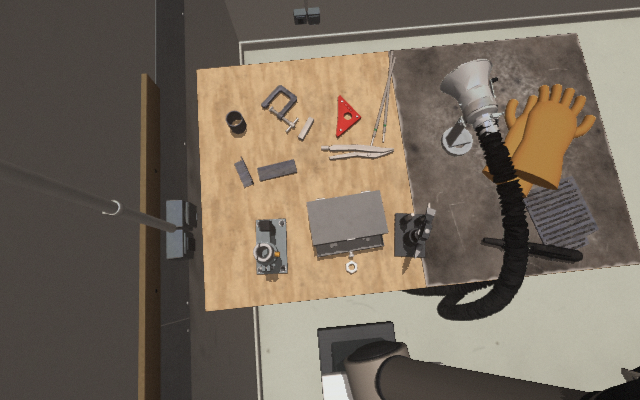

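Side view: the holder is at about (285,150) and the stand with the hammer at about (275,298), with a box between them at (302,227). In the top view the holder is at (268,247) and the stand at (413,235). Next I'll enlarge these areas.

```bash
cat > h.py <<'E'
import numpy as np, cv2
from cell import robot, viewer
def ray(n,u,v):
    m=viewer.camera_model(n);P=m["pose"]
    d=np.array([(u-m["cx"])/m["fx"],-(v-m["cy"])/m["fy"],-1.])
    return P[:3,3],P[:3,:3]@d
def plane(n,u,v,z):
    o,d=ray(n,u,v); return o+d*(z-o[2])/d[2]
def tri(a,b):   # a=(u,v) side, b=(u,v) top
    A=np.zeros((3,3));y=np.zeros(3);R=[]
    for n,p in(("side",a),("top",b)):
        o,d=ray(n,*p);d=d/np.linalg.norm(d);M=np.eye(3)-np.outer(d,d);A+=M;y+=M@o;R.append((M,o))
    x=np.linalg.solve(A,y); return x,[np.linalg.norm(M@(x-o)) for M,o in R]
def proj(n,X):
    m=viewer.camera_model(n);P=m["pose"];c=P[:3,:3].T@(np.array(X)-P[:3,3])
    return m["cx"]-m["fx"]*c[0]/c[2], m["cy"]+m["fy"]*c[1]/c[2]
def crop(img,x,y,w,h,k,out=None):
    c=cv2.resize(img[y:y+h,x:x+w],None,fx=k,fy=k,interpolation=cv2.INTER_CUBIC)
    for i in range(0,w,10): cv2.line(c,(i*k,0),(i*k,6 if (x+i)%50 else 14),(0,0,255),1)
    for i in range(0,h,10): cv2.line(c,(0,i*k),(6 if (y+i)%50 else 14,i*k),(0,0,255),1)
    return c
def shot(n): return viewer.read_camera(n)
E
python3 - <<'E'
from h import *
s=cv2.imread("pics/side0.png");t=cv2.imread("pics/top0.png")
a=np.hstack([crop(s,250,110,80,75,5),crop(t,240,210,80,75,5)])
b=np.hstack([crop(s,230,260,80,75,5)[:225*2],crop(t,380,190,80,75,5)])
m=np.vstack([a,b]); m=m[:, :]
cv2.imwrite("pics/m1.png",cv2.resize(m,(640,600),interpolation=cv2.INTER_AREA) if 0 else cv2.resize(m,(800,750))[:600] if 0 else cv2.resize(m,(640,600)))
E
```

```text
(no output)
```

View pics/m1.png

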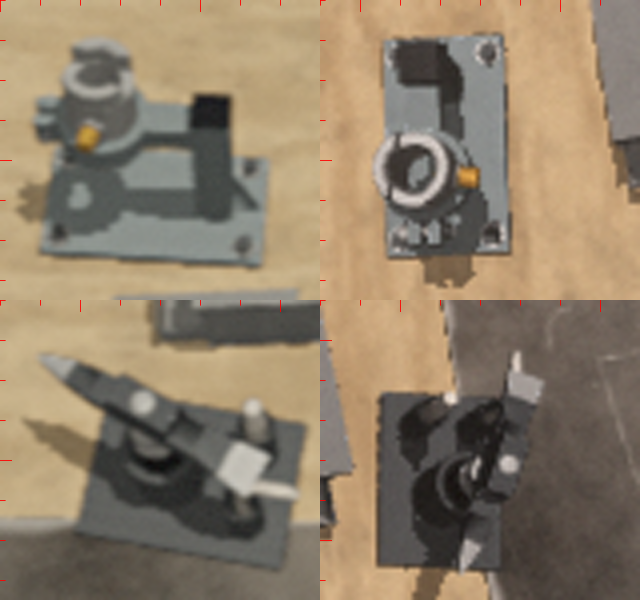

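Side crop: the hammer head runs from the pick tip at (240,274) to the chisel end at (291,301), with the eye's light disc at (266,286). In the top crop the pick is at (417,254), the chisel at (431,211) and the disc at (427,231). The tube rim centre is at about side (275,130) and top (263,252), and slot gaps show in the rim.

```bash
python3 - <<'E'
from h import *
np.set_printoptions(precision=4,suppress=True)
P=lambda n,x,y,z:print(n,tri(x,y))
print("eye",tri((265.75,285.75),(427.5,231.25)))
for z in(.13,.14,.15,.175):print(z,plane("side",265.75,285.75,z),plane("top",427.5,231.25,z))
print("pick",tri((240.5,274.5),(417,254.5)));print("chis",tri((291,301.5),(431,211)))
print("rim",tri((250+98/4,110+80/4),(240+95/4,210+170/4)))
print("rim@.164",plane("side",250+98/4,110+80/4,.164),plane("top",240+95/4,210+170/4,.164))
# plates: holder corners at z=.01 (side), stand
for n,l in(("side",[(250+50/4,110+150/4),(250+268/4,110+158/4),(250+262/4,110+265/4),(250+40/4,110+252/4)]),("top",[(240+62/4,210+40/4),(240+182/4,210+33/4),(240+190/4,210+255/4),(240+67/4,210+257/4)])):
  for p in l: print("H",n,plane(n,*p,.01))
for n,l in(("side",[(230+305/4,260+125/4),(230+282/4,260+268/4),(230+77/4,260+232/4)]),("top",[(380+60/4,190+93/4),(380+58/4,190+265/4),(380+180/4,190+270/4)])):
  for p in l: print("S",n,plane(n,*p,.01))
# black post top
print("post",tri((250+210/4,110+108/4),(240+98/4,210+62/4)))
t=cv2.imread("pics/top0.png");s=cv2.imread("pics/side0.png")
cv2.imwrite("pics/m2.png",np.hstack([crop(s,258,114,36,40,11),crop(t,248,235,36,40,11)]))
# box height
print("box top",tri((278,184),(386,194)),tri((327,184),(308,203)),tri((328,261),(314,258)), tri((277,263),(386,234)))
E
```

```text
eye (array([ 0.477 , -0.1201,  0.1687]), [np.float64(0.0011750057759082708), np.float64(0.0011750057759082925)])
0.13 [ 0.4734 -0.1102  0.13  ] [ 0.4799 -0.1323  0.13  ]
0.14 [ 0.4746 -0.1126  0.14  ] [ 0.4788 -0.1292  0.14  ]
0.15 [ 0.4758 -0.1151  0.15  ] [ 0.4778 -0.1262  0.15  ]
0.175 [ 0.4788 -0.1211  0.175 ] [ 0.4753 -0.1186  0.175 ]
pick (array([ 0.4246, -0.0932,  0.1519]), [np.float64(0.0013796263104864021), np.float64(0.0013796263104864789)])
chis (array([ 0.527 , -0.1441,  0.1436]), [np.float64(0.0005480951948806792), np.float64(0.0005480951948809567)])
rim (array([0.4668, 0.2662, 0.1437]), [np.float64(0.0018909461620460284), np.float64(0.0018909461620458877)])
rim@.164 [0.4712 0.2528 0.164 ] [0.4633 0.2624 0.164 ]
H side [0.4221 0.3016 0.01  ]
H side [0.5726 0.2984 0.01  ]
H side [0.5701 0.2143 0.01  ]
H side [0.4216 0.221  0.01  ]
H top [0.5686 0.3028 0.01  ]
H top [0.5656 0.2193 0.01  ]
H top [0.4138 0.2251 0.01  ]
H top [0.4203 0.3079 0.01  ]
S side [ 0.5543 -0.0919  0.01  ]
S side [ 0.5438 -0.1722  0.01  ]
S side [ 0.427 -0.155  0.01 ]
S top [ 0.5508 -0.0862  0.01  ]
S top [ 0.4329 -0.0686  0.01  ]
S top [ 0.4218 -0.1507  0.01  ]
post (array([0.5348, 0.2638, 0.1195]), [np.float64(0.001652020333364495), np.float64(0.0016520203333645518)])
box top (array([0.5193, 0.0022, 0.3756]), [np.float64(0.009536150042592015), np.float64(0.009536150042592065)]) (array([0.5939, 0.1538, 0.0774]), [np.float64(0.005551726019540239), np.float64(0.005551726019540322)]) (array([ 0.5549,  0.1662, -0.6126]), [np.float64(0.06909158308643179), np.float64(0.06909158308643192)]) (array([ 0.4885, -0.0428,  0.0686]), [np.float64(0.0008530379024483804), np.float64(0.0008530379024484588)])
```

View pics/m2.png

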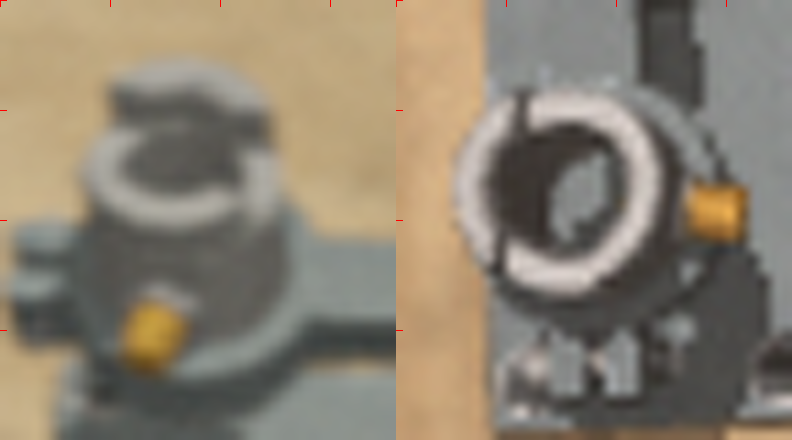

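The rim crops show the slots running roughly along world x, tilted about -0.25 rad. The slot-wall edges are at top-crop (520,105) and (500,250). The hammer's eye is near (0.477,-0.120) with head yaw of about -0.46. I'll start raising and turning, and check the hose height as well.

```bash
python3 -m creep '[[[0,0,20,0,0,-7],[0,0,20,0,0,-7],[0,0,15,0,0,-7],[0,0,10,0,0,-7],[0,0,5,0,0,-7]]]'; python3 - <<'E'
from h import *
np.set_printoptions(precision=3,suppress=True)
for p in((345,388),(300,392)):
  for z in(.03,.08,.15,.25,.35):
    X=plane("side",*p,z);print(p,z,X,np.array(proj("top",X)))
f=lambda x,y:(248+(x-396)/11,235+y/11)
a,b=plane("top",*f(520,110),.164),plane("top",*f(500,255),.164);print("slot top",np.arctan2(*(a-b)[[1,0]]))
g=lambda x,y:(258+x/11,114+y/11)
a,b=plane("side",*g(262,125),.164),plane("side",*g(115,85),.164);print("slot side",np.arctan2(*(a-b)[[1,0]]))
print("rim top",plane("top",*f(560,188),.164))
for d in (0,):print("rim guess in side crop", [(np.array(proj("side",[.466+dx,.262+dy,.164]))-[258,114])*11 for dx,dy in((0,0),(.022,0),(-.022,0),(0,.022),(0,-.022))])
E
```

```text
time: 0.52
tool_pos: [0.1664, -0.497, 0.4727]
tool_rot: [-3.129, -0.0, -0.302]
contact_force: [1.1, -0.8, 0.3]
opening: 0.0917
(345, 388) 0.03 [ 0.641 -0.295  0.03 ] [465.767 173.567]
(345, 388) 0.08 [ 0.637 -0.296  0.08 ] [473.694 169.422]
(345, 388) 0.15 [ 0.632 -0.297  0.15 ] [486.259 162.854]
(345, 388) 0.25 [ 0.625 -0.3    0.25 ] [507.98  151.498]
(345, 388) 0.35 [ 0.619 -0.302  0.35 ] [535.829 136.938]
(300, 392) 0.03 [ 0.548 -0.304  0.03 ] [475.109 205.579]
(300, 392) 0.08 [ 0.549 -0.304  0.08 ] [483.147 201.211]
(300, 392) 0.15 [ 0.551 -0.305  0.15 ] [495.883 194.29 ]
(300, 392) 0.25 [ 0.554 -0.307  0.25 ] [517.892 182.33 ]
(300, 392) 0.35 [ 0.557 -0.308  0.35 ] [546.097 167.003]
slot top -0.1970478859626245
slot side -0.29394633520961205
rim top [0.464 0.264 0.164]
rim guess in side crop [array([160.421, 140.481]), array([261.853, 142.367]), array([ 59.013, 138.594]), array([167.016,  57.739]), array([153.693, 224.894])]
```

```bash
python3 -m creep '[[[24,29,16,0,0,-4.5],[24,29,16,0,0,-4.5],[26,31,0,0,0,0],[26,31,0,0,0,0],[26,31,0,0,0,0]]]'; python3 -m creep '[[[26,31,0,0,0,0],[26,31,0,0,0,0],[26,31,0,0,0,0],[26,31,0,0,0,0],[26,31,0,0,0,0]]]'
```

```text
time: 0.93
tool_pos: [0.2912, -0.3458, 0.5044]
tool_rot: [-3.129, 0.001, -0.488]
contact_force: [1.3, 0.3, -0.6]
opening: 0.0919
time: 1.35
tool_pos: [0.423, -0.1838, 0.5038]
tool_rot: [-3.129, 0.002, -0.49]
contact_force: [0.9, -1.2, -0.0]
opening: 0.0918
```

```bash
python3 -m creep '[[[27,32,-5,-0.6,0.3,1.6],[27,32,-20,0,0,0],[0,0,-30,0,0,0],[0,0,-25,0,0,0],[0,0,0,0,0,0]]]'; python3 - <<'E'
from h import *
s,t=shot("side"),shot("top")
cv2.imwrite("pics/p3.png",np.hstack([crop(s,215,240,100,100,4),crop(t,375,185,100,100,4)]))
E
```

```text
time: 1.77
tool_pos: [0.4771, -0.1143, 0.424]
tool_rot: [-3.139, -0.001, -0.449]
contact_force: [0.5, -0.1, -0.0]
opening: 0.092
```

View pics/p3.png

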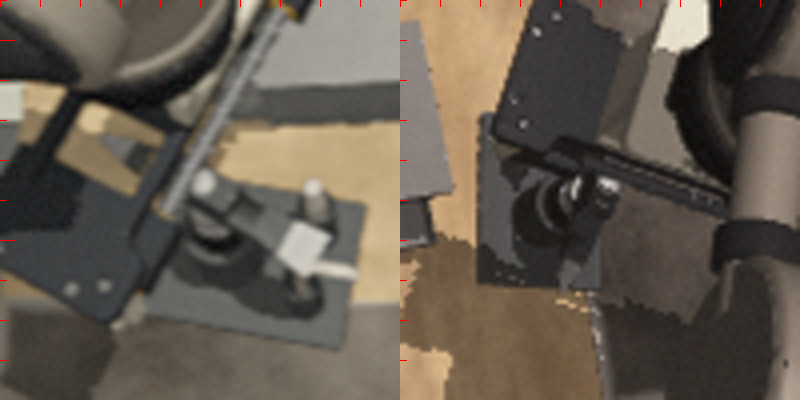

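The fingers straddle the head, with its chisel end at side-crop (305,245) and the disc at (203,185). I'll descend, close gently and watch the force.

```bash
python3 -m creep '[[[0,-3,-30,0,0,-0.7],[0,-3,-30,0,0,0],[0,0,-20,0,0,0],[0,0,-11,0,0,0],[0,0,-2,0,0,0]]]'; python3 -m creep '[[[0,0,0,0,0,0],[0,0,0,0,0,0],[0,0,0,0,0,0],[0,0,0,0,0,0],[0,0,0,0,0,0]]]' 1 12;python3 -m creep '[[[0,0,0,0,0,0],[0,0,0,0,0,0],[0,0,0,0,0,0],[0,0,0,0,0,0],[0,0,0,0,0,0]]]'
```

```text
time: 2.28
tool_pos: [0.4791, -0.1261, 0.343]
tool_rot: [-3.138, -0.027, -0.469]
contact_force: [-0.1, -0.8, -0.1]
opening: 0.0917
time: 2.7
tool_pos: [0.4804, -0.1287, 0.3497]
tool_rot: [-3.138, -0.038, -0.472]
contact_force: [-0.4, 0.5, 0.3]
opening: 0.063
time: 3.12
tool_pos: [0.4806, -0.1285, 0.3513]
tool_rot: [-3.137, -0.041, -0.472]
contact_force: [0.2, 1.4, 0.3]
opening: 0.0301
```

```bash
python3 - <<'E'
from h import *
np.set_printoptions(precision=3,suppress=True)
o=robot.observe();[print(k,o[k]) for k in("time","qpos","qvel","joint_efforts","tool_pos","tool_rot","contact_force","torque","opening")]
s,t=shot("side"),shot("top")
cv2.imwrite("pics/p4.png",np.hstack([crop(s,120,120,200,200,2),crop(t,360,170,200,200,2)]))
E
```

```text
time 3.1167
qpos [-0.416  0.334  1.695  0.002  1.071  1.626]
qvel [ 0.004  0.     0.    -0.003  0.001  0.001]
joint_efforts [ -0.007 -41.    -22.709  -0.036  -0.267  -0.001]
tool_pos [ 0.481 -0.129  0.351]
tool_rot [-3.137 -0.041 -0.472]
contact_force [0.237 1.393 0.302]
torque [ 0.256 -0.072  0.084]
opening 0.030136208529894532
```

View pics/p4.png

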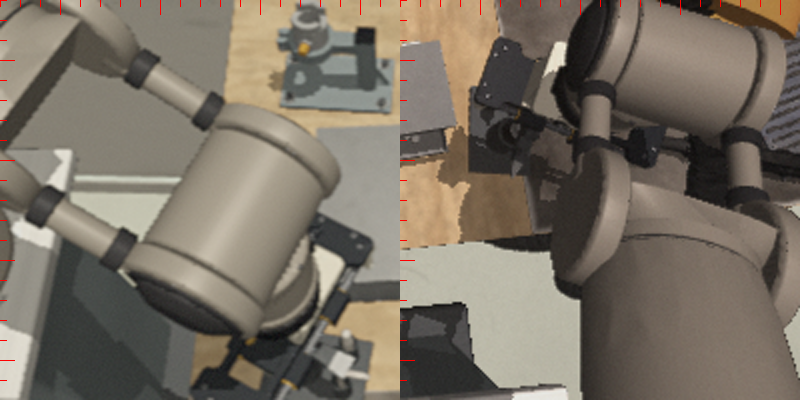

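The arm ended high and tilted by about 2.4° without any sensed force. I'll reopen partly, correct it and see whether it follows.

```bash
python3 -m creep '[[[0,0,0,0,0,0],[0,0,0,0,0,0],[0,4,10,1.1,2.1,0],[-3,4,0,0,0,0],[0,0,0,0,0,0]]]' -0.5 12; python3 -m creep '[[[0,0,0,0,0,0],[0,0,0,0,0,0],[0,0,0,0,0,0]]]';python3 - <<'E'
from h import *
np.set_printoptions(precision=3,suppress=True)
o=robot.observe();[print(k,o[k]) for k in("qpos","joint_efforts","torque")]
E
```

```text
time: 3.63
tool_pos: [0.4772, -0.1202, 0.3605]
tool_rot: [-3.137, 0.003, -0.472]
contact_force: [0.4, -0.2, -0.5]
opening: 0.0507
time: 3.88
tool_pos: [0.4769, -0.1201, 0.3599]
tool_rot: [-3.137, 0.001, -0.472]
contact_force: [0.9, 0.1, 0.2]
opening: 0.0676
qpos [-0.404  0.325  1.683  0.005  1.135  1.637]
joint_efforts [  0.053 -40.621 -22.81    0.051  -0.066   0.001]
torque [0.032 0.03  0.043]
```

```bash
for i in 1 2; do python3 -m creep '[[[0,0,-4,0,0,0],[0,0,-4,0,0,0],[0,0,0,0,0,0]]]'; python3 - <<'E'
from h import *
np.set_printoptions(precision=3,suppress=True)
o=robot.observe();[print(k,o[k]) for k in("joint_efforts","torque")]
E
done
```

```text
time: 4.13
tool_pos: [0.4768, -0.1202, 0.3507]
tool_rot: [-3.137, 0.001, -0.472]
contact_force: [-0.9, 0.7, 0.7]
opening: 0.0689
joint_efforts [  0.013 -41.048 -22.747   0.049  -0.228  -0.001]
torque [ 0.066  0.071 -0.015]
time: 4.38
tool_pos: [0.4767, -0.1203, 0.3412]
tool_rot: [-3.137, 0.002, -0.472]
contact_force: [-0.4, -0.0, 0.7]
opening: 0.0689
joint_efforts [ -0.004 -41.149 -22.323   0.047  -0.225  -0.001]
torque [ 0.1    0.015 -0.021]
```

```bash
python3 -m creep '[[[0,0,-3,0,0,0],[0,0,-3,0,0,0],[0,0,-2,0,0,0],[0,0,0,0,0,0]]]'; for i in 1 2 ; do python3 -m creep '[[[0,0,0,0,0,0],[0,0,0,0,0,0],[0,0,0,0,0,0],[0,0,0,0,0,0]]]' 1 12; done
```

```text
time: 4.72
tool_pos: [0.4767, -0.1203, 0.332]
tool_rot: [-3.138, 0.002, -0.472]
contact_force: [-0.8, -0.5, -0.4]
opening: 0.069
time: 5.05
tool_pos: [0.4768, -0.1203, 0.3321]
tool_rot: [-3.138, 0.002, -0.472]
contact_force: [-0.2, -0.4, 0.7]
opening: 0.0471
time: 5.38
tool_pos: [0.4769, -0.1204, 0.3325]
tool_rot: [-3.137, 0.001, -0.472]
contact_force: [-0.2, 0.2, 0.4]
opening: 0.0205
```

```bash
python3 -m creep '[[[0,0,0,0,0,0],[0,0,0,0,0,0],[0,0,0,0,0,0],[0,0,0,0,0,0]]]' 1 12;  python3 -m creep '[[[0,0,0,0,0,0],[0,0,0,0,0,0],[0,0,0,0,0,0]]]' 1 45; python3 -m creep '[[[0,0,5,0,0,0],[0,0,5,0,0,0],[0,0,5,0,0,0],[0,0,0,0,0,0],[0,0,0,0,0,0]]]'
```

```text
time: 5.72
tool_pos: [0.4769, -0.1202, 0.3326]
tool_rot: [-3.137, 0.001, -0.472]
contact_force: [-0.3, 0.3, -1.0]
opening: 0.0161
time: 5.97
tool_pos: [0.4769, -0.1202, 0.3326]
tool_rot: [-3.137, 0.001, -0.472]
contact_force: [-0.2, -0.2, 0.3]
opening: 0.0158
time: 6.38
tool_pos: [0.4764, -0.1201, 0.3481]
tool_rot: [-3.138, 0.004, -0.472]
contact_force: [0.6, -0.0, -3.1]
opening: 0.0157
```

```bash
python3 -m creep '[[[0,0,10,0,0,0],[0,0,14,0,0,0],[0,0,18,0,0,0],[0,0,18,0,0,0],[0,0,18,0,0,0]]]';  python3 -m creep '[[[0,0,22,0,0,0],[0,0,22,0,0,0],[0,0,22,0,0,0],[0,0,20,0,0,0],[0,0,10,0,0,0]]]'; python3 -m creep '[[[0,0,3,0,0,0],[0,0,0,0,0,0]]]'
```

```text
time: 6.8
tool_pos: [0.4752, -0.1198, 0.4243]
tool_rot: [-3.139, 0.014, -0.472]
contact_force: [1.1, -0.8, -2.7]
opening: 0.0156
time: 7.22
tool_pos: [0.4741, -0.1194, 0.5255]
tool_rot: [-3.139, 0.015, -0.472]
contact_force: [0.5, 0.6, -3.6]
opening: 0.0158
time: 7.38
tool_pos: [0.4739, -0.1193, 0.5309]
tool_rot: [-3.139, 0.01, -0.472]
contact_force: [0.1, 0.3, -3.1]
opening: 0.0157
```

```bash
python3 -m creep '[[[0,20,0,0,0,0],[0,35,0,0,0,0],[0,38,0,0,0,0],[0,38,0,0,0,0],[0,38,0,0,0,0]]]';  python3 -m creep '[[[-1,38,0,0,0,0],[-1,38,0,0,0,0],[-1,38,0,0,0,0],[-1,35,0,0,0,0],[-1,20,0,0,0,0]]]'; python3 -m creep '[[[0,10,0,0,0,0],[0,0,0,0,0,0]]]'
```

```text
time: 7.8
tool_pos: [0.4736, 0.0487, 0.5248]
tool_rot: [3.139, 0.017, -0.486]
contact_force: [0.2, 0.8, -2.7]
opening: 0.0155
time: 8.22
tool_pos: [0.466, 0.2283, 0.518]
tool_rot: [3.133, 0.026, -0.485]
contact_force: [-0.8, -0.4, -3.0]
opening: 0.0156
time: 8.38
tool_pos: [0.4652, 0.2428, 0.515]
tool_rot: [3.131, 0.03, -0.479]
contact_force: [-0.7, -0.1, -2.3]
opening: 0.016
```

```bash
python3 -m creep '[[[1,12,8,-0.3,-1.8,0],[1,8,6,0,0,0],[0,0,0,0,0,0],[0,0,0,0,0,0]]]'; python3 - <<'E'
from h import *
s,t=shot("side"),shot("top")
cv2.imwrite("pics/p5s.png",s);cv2.imwrite("pics/p5t.png",t)
cv2.imwrite("pics/p5.png",np.hstack([crop(s,240,80,80,100,5),crop(t,225,190,80,100,5)]))
E
```

```text
time: 8.72
tool_pos: [0.4681, 0.2611, 0.5264]
tool_rot: [3.134, 0.003, -0.48]
contact_force: [0.0, -0.7, -2.7]
opening: 0.0155
```

View pics/p5.png

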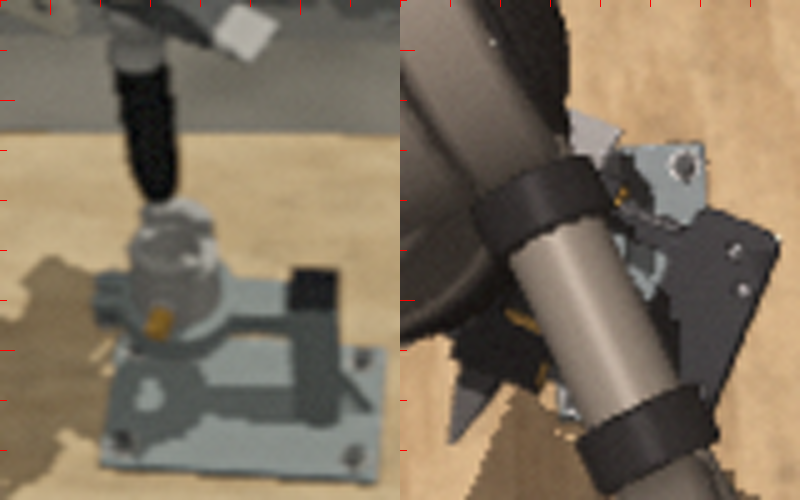

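Side crop: the handle end is at about (157,200), just above the rim (centred near (175,225)), so it needs to move a little towards +x. The arm hides the top view. I'll measure the offset from masks.

```bash
python3 - <<'E'
from h import *
np.set_printoptions(precision=2,suppress=True)
s=cv2.imread("pics/p5s.png").astype(int);s0=cv2.imread("pics/side0.png").astype(int)
from scipy.spatial.transform import Rotation as R
o=robot.observe();T=o["tool_pos"];Z=R.from_euler("xyz",o["tool_rot"]).as_matrix()[:,2]
H=lambda d:T+Z*(.1976+d)   # d below hammer origin
print(T,"origin",H(0),"end",H(.125))
for v in range(94,124):
    r=np.where(s[v,255:285].max(1)<60)[0]+255
    if len(r): print(v,r.min(),r.max(),(r.min()+r.max())/2,end=" | ")
print("\npred axis",[np.array(proj("side",H(d))) for d in(.03,.07,.11,.125)],"endfront",proj("side",H(.125)+[0,-.0085,0]))
# tube body columns in the first picture (grey vs wood): saturation b-r
for v in range(118,142,2):
    r=s0[v,255:295]; sat=r[:,2]-r[:,0]; print(v,"".join("%4d"%x for x in sat))
print("pred rim",[np.array(proj("side",[.467+a,.263+b,.164])) for a,b in((0,0),(.022,0),(-.022,0),(0,.022),(0,-.022))])
E
```

```text
[0.47 0.26 0.53] origin [0.47 0.26 0.33] end [0.47 0.26 0.2 ]
94 263 273 268.0 | 95 263 273 268.0 | 96 263 273 268.0 | 97 263 273 268.0 | 98 264 273 268.5 | 99 264 274 269.0 | 100 264 274 269.0 | 101 264 274 269.0 | 102 264 274 269.0 | 103 264 274 269.0 | 104 265 274 269.5 | 105 265 274 269.5 | 106 265 274 269.5 | 107 266 274 270.0 | 108 266 274 270.0 | 109 266 274 270.0 | 110 266 274 270.0 | 111 266 274 270.0 | 112 266 274 270.0 | 113 267 274 270.5 | 114 267 274 270.5 | 115 267 274 270.5 | 116 268 274 271.0 | 117 268 274 271.0 | 118 269 274 271.5 | 119 269 273 271.0 | 120 270 271 270.5 | 
pred axis [array([267.22,  89.77]), array([268.92, 102.12]), array([270.5 , 113.54]), array([271.06, 117.59])] endfront (np.float64(270.8056168648229), np.float64(120.61792919143495))
118   64  63  64  62  63  62  63  62  63  64  62  63  63  64  65  66  61  61  58  58  59  61  62  63  63  64  63  66  62  64  62  63  65  63  63  62  62  63  63  62
120   63  63  63  62  64  62  64  63  63  63  64  63  61  48  36  26  16  14  12  12  14  14  16  22  36  53  61  64  64  63  64  64  65  66  65  65  63  
[... 1095 characters left out ...]
 7   8   6   9   8   9   2  -3   8  38  58  60  59  61  62  63  63  61
136   60  61  61  49  23   0  -3  -2  -1  -1  -2   3   6   7   6   7   6   8   7   8   6   7   9   7   9   6   7   8   6  -1  -2  -1   1   4   3   5   6   7   6   8
138   62  63  61  46  20   2   0  -1  -1  -1   1   0   6   7   7   9   7   8   8   6   7   6   6   8   7   7   8   6   7   3  -2   0   0  -1  -3  -1  -1   0  -3  -1
140   64  64  57  26   0  -3  -1  -3  -3  -2  -1   1   3   5   5   9  12  11  10   8   5   9   7   8   5   9   9   7   5   0   0   0  -1  -1  -1  -1  -1  -1   0  -1
pred rim [array([273.03, 126.43]), array([282.25, 126.6 ]), array([263.82, 126.26]), array([273.63, 118.92]), array([272.42, 134.1 ])]
```

The side camera agrees with the robot to within 0.5 px, and it puts the rim at (0.468,0.263). I'll fix the small tilt, shift 2 mm and lower the end into the bore.

```bash
python3 -m creep '[[[0,2,0,0.3,-0.35,0],[0,0,-12,0,0,0],[0,0,-10,0,0,0],[0,0,0,0,0,0]]]'; python3 -m creep '[[[0,0,-6,0,0,0],[0,0,-6,0,0,0],[0,0,-6,0,0,0],[0,0,0,0,0,0]]]'
```

```text
time: 9.15
tool_pos: [0.4686, 0.2604, 0.5038]
tool_rot: [-3.14, -0.001, -0.485]
contact_force: [0.4, -0.2, -3.2]
opening: 0.0156
time: 9.48
tool_pos: [0.4689, 0.2593, 0.4849]
tool_rot: [-3.14, -0.001, -0.486]
contact_force: [-0.2, 0.9, -4.0]
opening: 0.0158
```

```bash
python3 -m creep '[[[-1,3.5,0,0,0,0],[0,0.5,0,0,0,0],[0,0,0,0,0,0]]]'; python3 -m creep '[[[0,0.3,-5,0,0,0],[0,0.3,-5,0,0,0],[0,0,0,0,0,0]]]'; python3 -m creep '[[[0,0.3,-5,0,0,0],[0,0.3,-5,0,0,0],[0,0,0,0,0,0]]]'
```

```text
time: 9.73
tool_pos: [0.4678, 0.2637, 0.485]
tool_rot: [-3.139, -0.001, -0.486]
contact_force: [-0.2, 0.8, -3.2]
opening: 0.0157
time: 9.98
tool_pos: [0.4677, 0.2647, 0.4749]
tool_rot: [-3.138, -0.002, -0.486]
contact_force: [0.2, -0.1, -3.2]
opening: 0.0158
time: 10.23
tool_pos: [0.4677, 0.2654, 0.4636]
tool_rot: [-3.138, -0.002, -0.486]
contact_force: [0.4, -0.1, -2.7]
opening: 0.0157
```

```bash
python3 -m creep '[[[0,-2,0,0,0,0],[0,0,-4,0,0,0],[0,0,0,0,0,0]]]'; python3 -m creep '[[[0,0,-4,0,0,0],[0,0,-4,0,0,0],[0,0,0,0,0,0]]]'; python3 -m creep '[[[0,0,-4,0,0,0],[0,0,-4,0,0,0],[0,0,0,0,0,0]]]'
```

```text
time: 10.48
tool_pos: [0.4677, 0.2631, 0.4588]
tool_rot: [-3.139, -0.002, -0.486]
contact_force: [0.0, 0.1, -3.7]
opening: 0.0155
time: 10.73
tool_pos: [0.4679, 0.2633, 0.4507]
tool_rot: [-3.136, -0.003, -0.486]
contact_force: [0.6, 1.8, -4.1]
opening: 0.0158
time: 10.98
tool_pos: [0.4678, 0.2639, 0.4428]
tool_rot: [-3.134, -0.003, -0.486]
contact_force: [0.3, 1.6, -4.9]
opening: 0.0156
```

```bash
python3 -m creep '[[[0,-0.8,-4,-0.4,0.2,0],[0,0,-4,0,0,0],[0,0,-4,0,0,0],[0,0,-4,0,0,0],[0,0,0,0,0,0]]]'; python3 -m creep '[[[0,0,-5,-0.1,0,0],[0,0,-5,0,0,0],[0,0,-5,0,0,0],[0,0,-5,0,0,0],[0,0,0,0,0,0]]]'
```

```text
time: 11.4
tool_pos: [0.4679, 0.2641, 0.4257]
tool_rot: [-3.137, -0.003, -0.485]
contact_force: [1.3, 3.7, -6.1]
opening: 0.0159
time: 11.82
tool_pos: [0.4677, 0.2644, 0.4042]
tool_rot: [-3.138, -0.004, -0.485]
contact_force: [0.9, 3.5, -5.4]
opening: 0.0157
```

```bash
python3 -m creep '[[[0,-1.2,-5,0,0,0],[0,0,-5,0,0,0],[0,0,-5,0,0,0],[0,0,-4,0,0,0],[0,0,0,0,0,0]]]'; python3 -m creep '[[[0,-0.5,-4,-0.2,0.1,0],[0,0,-4,0,0,0],[0,0,-3,0,0,0],[0,0,0,0,0,0]]]'
```

```text
time: 12.23
tool_pos: [0.4677, 0.2634, 0.3834]
tool_rot: [-3.136, -0.004, -0.485]
contact_force: [0.5, 3.7, -4.6]
opening: 0.0158
time: 12.57
tool_pos: [0.4681, 0.2636, 0.3717]
tool_rot: [-3.137, -0.005, -0.485]
contact_force: [-0.1, 5.0, -5.7]
opening: 0.0155
```

Now I'll ease down until the head touches the rim.

```bash
for i in 1 2; do python3 -m creep '[[[0,-0.4,-2,0,0,0],[0,0,-2,0,0,0],[0,0,0,0,0,0]]]'; done; for i in 1 2; do python3 -m creep '[[[0,0,-1,0,0,0],[0,0,-1,0,0,0],[0,0,0,0,0,0]]]'; done
```

```text
time: 12.82
tool_pos: [0.4682, 0.2635, 0.3673]
tool_rot: [-3.136, -0.005, -0.485]
contact_force: [0.3, 4.4, -4.1]
opening: 0.0158
time: 13.07
tool_pos: [0.4682, 0.2634, 0.3633]
tool_rot: [-3.136, -0.005, -0.485]
contact_force: [1.1, 4.4, -4.2]
opening: 0.0158
time: 13.32
tool_pos: [0.4682, 0.2634, 0.3614]
tool_rot: [-3.135, -0.005, -0.485]
contact_force: [0.3, 5.2, -1.8]
opening: 0.016
time: 13.57
tool_pos: [0.468, 0.2634, 0.3612]
tool_rot: [-3.134, -0.006, -0.485]
contact_force: [-0.5, 4.8, -3.3]
opening: 0.0157
```

The head touched the rim at TCP z 0.361, as predicted. Now I'll turn lightly towards the slot line with slight downward pressure.

```bash
for i in 1 2; do python3 -m creep '[[[0,0,-1,0,0,2],[0,0,-1,0,0,2],[0,0,-0.5,0,0,0]]]'; done
```

```text
time: 13.82
tool_pos: [0.4678, 0.2634, 0.3604]
tool_rot: [-3.133, -0.007, -0.412]
contact_force: [0.6, 4.7, 1.2]
opening: 0.0158
time: 14.07
tool_pos: [0.4676, 0.2634, 0.359]
tool_rot: [-3.133, -0.008, -0.339]
contact_force: [-0.0, 5.1, 0.5]
opening: 0.0158
```

```bash
for i in 1 2; do python3 -m creep '[[[0,0,-1,0,0,1.5],[0,0,-1,0,0,0],[0,0,-1,0,0,0]]]'; done
```

```text
time: 14.32
tool_pos: [0.4676, 0.2633, 0.3564]
tool_rot: [-3.132, -0.009, -0.315]
contact_force: [-0.5, 4.3, 3.7]
opening: 0.0157
time: 14.57
tool_pos: [0.4675, 0.2632, 0.3527]
tool_rot: [-3.133, -0.008, -0.289]
contact_force: [0.8, 4.4, -0.6]
opening: 0.0155
```

It has found the slots: z is dropping freely at yaw -0.29. I'll level it and press on gently.

```bash
for i in 1 2; do python3 -m creep '[[[0,0,-1,-0.15,0.25,0.7],[0,0,-1,0,0,0],[0,0,-1,0,0,0]]]'; done;  python3 -m creep '[[[0,0,-1,0,0,0],[0,0,-1,0,0,0],[0,0,-1,0,0,0]]]'
```

```text
time: 14.82
tool_pos: [0.4682, 0.2633, 0.3487]
tool_rot: [-3.136, -0.006, -0.276]
contact_force: [0.5, 4.7, -2.1]
opening: 0.0156
time: 15.07
tool_pos: [0.4687, 0.2635, 0.3475]
tool_rot: [-3.139, -0.004, -0.263]
contact_force: [-3.5, 3.0, 10.2]
opening: 0.0159
time: 15.32
tool_pos: [0.4683, 0.2634, 0.3475]
tool_rot: [-3.138, -0.006, -0.262]
contact_force: [-2.8, 3.4, 7.3]
opening: 0.0159
```

```bash
python3 -m creep '[[[0,0,-2.5,0,0,0],[0,0,-2.5,0,0,0],[0,0,-2.5,0,0,0]]]'; python3 - <<'E'
from h import *
s,t=shot("side"),shot("top")
cv2.imwrite("pics/p6.png",np.hstack([crop(s,240,85,80,80,5),crop(t,225,200,80,80,5)]))
E
```

```text
time: 15.57
tool_pos: [0.4676, 0.2632, 0.3474]
tool_rot: [-3.135, -0.01, -0.262]
contact_force: [-5.9, 1.8, 17.7]
opening: 0.0158
```

View pics/p6.png

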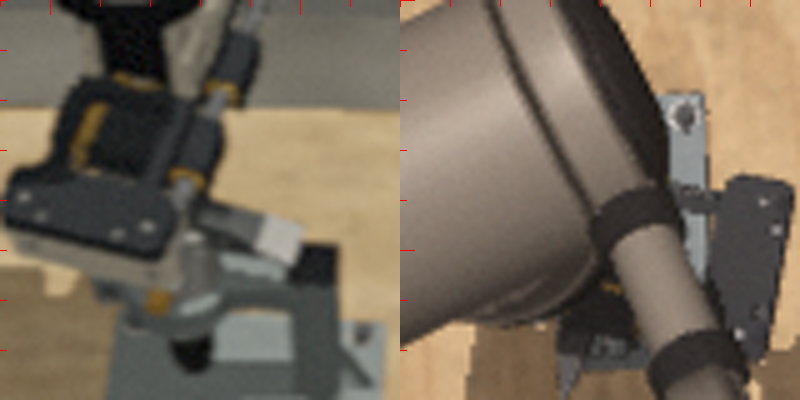

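Side crop: the head's arm lies level at rim height at about (260,235), and the handle end shows below the tube at (190,355). There is a firm stop at z 0.3474, which matches the expected home height. I'll relax, open and retreat upwards.

```bash
python3 -m creep '[[[0,0,1.2,0.2,0.5,0],[0,0,0,0,0,0]]]'; python3 -m creep '[[[0,0,0,0,0,0],[0,0,0,0,0,0],[0,0,0,0,0,0],[0,0,0,0,0,0],[0,0,0,0,0,0]]]' -0.2; python3 -m creep '[[[0,0,0,0,0,0],[0,0,0,0,0,0],[0,0,0,0,0,0]]]'
```

```text
time: 15.83
tool_pos: [0.4676, 0.2628, 0.3491]
tool_rot: [-3.134, -0.002, -0.261]
contact_force: [0.0, 5.2, -3.0]
opening: 0.0153
time: 16.25
tool_pos: [0.4678, 0.2608, 0.3475]
tool_rot: [3.141, -0.0, -0.261]
contact_force: [-0.3, -0.2, 0.1]
opening: 0.0444
time: 16.5
tool_pos: [0.4678, 0.2604, 0.3472]
tool_rot: [3.14, 0.0, -0.261]
contact_force: [-0.1, -0.9, 0.4]
opening: 0.0548
```

The relax step may have lifted the hammer by about 1.5 mm. I'll go up, shut the fingers and press lightly on the eye top to make sure it is home.

```bash
python3 -m creep '[[[0,2,8,0,0,0],[0,0,15,0,0,0],[0,0,15,0,0,0],[0,0,4,0,0,0],[0,0,0,0,0,0]]]'; for i in 1 2; do python3 -m creep '[[[0,0,0,0,0,0],[0,0,0,0,0,0],[0,0,0,0,0,0],[0,0,0,0,0,0],[0,0,0,0,0,0]]]' 1 20; done; python3 - <<'E'
from h import *
s=shot("side");cv2.imwrite("pics/p7s.png",s)
E
```

```text
time: 16.92
tool_pos: [0.4676, 0.2628, 0.3919]
tool_rot: [3.139, 0.001, -0.261]
contact_force: [0.2, 0.1, -0.5]
opening: 0.0553
time: 17.33
tool_pos: [0.4671, 0.2629, 0.3903]
tool_rot: [3.138, 0.003, -0.261]
contact_force: [-0.6, -1.1, -0.1]
opening: 0.0263
time: 17.75
tool_pos: [0.4671, 0.2628, 0.3891]
tool_rot: [3.136, 0.005, -0.261]
contact_force: [0.5, -0.9, -0.7]
opening: 0.0008
```

```bash
python3 -m creep '[[[0,0,-5,0,0,0],[0,0,-5,0,0,0],[0,0,-4,0,0,0],[0,0,0,0,0,0]]]'; for i in 1 2 3; do python3 -m creep '[[[0,0,-2,0,0,0],[0,0,-2,0,0,0],[0,0,-1,0,0,0]]]'; done
```

```text
time: 18.13
tool_pos: [0.467, 0.2628, 0.3738]
tool_rot: [3.137, 0.004, -0.261]
contact_force: [0.0, 0.1, 0.3]
opening: 0.0004
time: 18.38
tool_pos: [0.4671, 0.2628, 0.3681]
tool_rot: [3.137, 0.005, -0.261]
contact_force: [-1.6, 0.5, 10.8]
opening: 0.0005
time: 18.63
tool_pos: [0.4666, 0.2634, 0.3683]
tool_rot: [3.141, 0.001, -0.261]
contact_force: [0.6, 0.3, 0.5]
opening: 0.0004
time: 18.88
tool_pos: [0.4661, 0.2636, 0.3683]
tool_rot: [-3.138, -0.004, -0.26]
contact_force: [-1.5, -1.1, 2.2]
opening: 0.0005
```

```bash
python3 -m creep '[[[0,0,-3,0,0,0],[0,0,-3,0,0,0]]]';python3 -m creep '[[[0,0,-4,0,0,0],[0,0,-4,0,0,0]]]'; python3 -m creep '[[[0,0,8,0,0,0],[0,0,15,0,0,0],[0,0,30,0,0,0],[0,0,35,0,0,0],[0,0,35,0,0,0]]]'; python3 -m creep '[[[-20,-35,10,0,0,0],[-20,-35,0,0,0,0],[0,-40,0,0,0,0],[0,-40,0,0,0,0],[0,0,0,0,0,0]]]'; python3 - <<'E'
from h import *
s,t=shot("side"),shot("top");cv2.imwrite("pics/p8s.png",s);cv2.imwrite("pics/p8t.png",t)
cv2.imwrite("pics/p8.png",np.hstack([crop(s,250,90,60,80,6),crop(t,235,215,60,80,6)]))
E
```

```text
time: 19.05
tool_pos: [0.4657, 0.2638, 0.368]
tool_rot: [-3.134, -0.008, -0.26]
contact_force: [-9.9, -1.5, 26.1]
opening: 0.0009
time: 19.22
tool_pos: [0.4647, 0.2638, 0.3679]
tool_rot: [-3.13, -0.014, -0.259]
contact_force: [-11.2, -5.9, 31.0]
opening: 0.0008
time: 19.63
tool_pos: [0.4627, 0.263, 0.4894]
tool_rot: [-3.138, -0.003, -0.259]
contact_force: [-0.0, 0.5, -0.6]
opening: 0.0005
time: 20.05
tool_pos: [0.4216, 0.1101, 0.5083]
tool_rot: [-3.129, -0.022, -0.253]
contact_force: [1.1, 0.2, 0.6]
opening: 0.0001
```

View pics/p8.png

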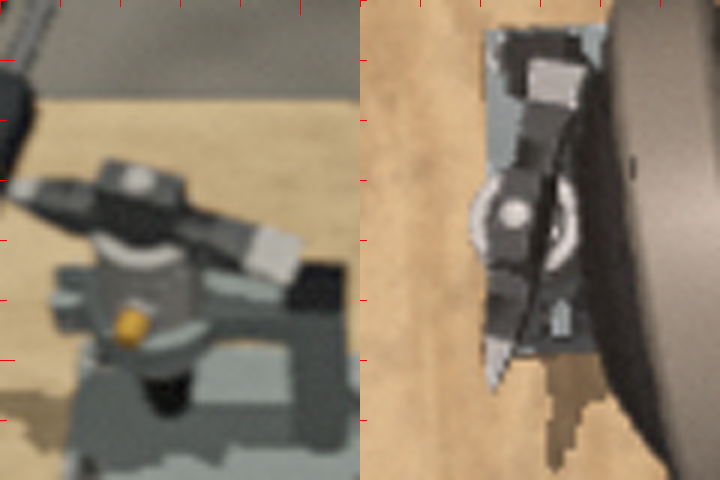

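The head lies across the tube in the slots. The eye disc is at side-crop (140,178) and top-crop (515,213), the handle end shows below the tube at (168,395), and the gripper is clear. One last numeric check, then hand in.

```bash
python3 - <<'E'
from h import *
print(tri((250+140/6,90+178/6),(235+155/6,215+213/6)), proj("side",[.468,.263,.19]),(250+140/6,90+178/6))
print(robot.observe()["contact_force"]); print(robot.hand_in())
E
```

```text
(array([0.4679558 , 0.26599853, 0.18578404]), [np.float64(0.0015496231679893945), np.float64(0.0015496231679893342)]) (np.float64(272.49338849764223), np.float64(119.86638649417557)) (273.3333333333333, 119.66666666666667)
[-1.07083841  0.78934011  0.4589486 ]
the job is handed in; nothing more can be done
None
```

The hammer is hanging in its holder and the job is handed in, at about 20 s on the robot's clock. I lowered it handle first through the tube until the head touched the rim, then turned it lightly until it found the slots at a yaw of about -0.29 rad. I then pressed it home, released it, and pressed once more on the eye top with the fingers shut.

**Last checks**
- **Height:** the head stopped firmly at the home height. The eye top measured 0.190 m by touch.
- **Forces:** the highest force I read was about 33 N, during the final press, against the 60 N limit.
- **Pictures:** the last pictures show the head lying across the slots, the handle end below the tube and the gripper clear of everything.

**Things that disagreed or went less smoothly**
- **Two-view height:** it gave the eye top as 0.186 m, about 4 mm low. I put that down to camera calibration and trusted the touch and the side view, which agreed to within 1 px.
- **First approach:** the arm drifted up about 8 mm and tilted 2.4°. I never found the cause; I reopened, levelled and redid it slowly.
- **Release:** easing off before opening may have lifted the hammer about 1.5 mm, so I added the final press.
- **Not checked:** I did not measure the other bench objects again afterwards. No move went near them.

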